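# Hold the spice-bay gate up and push the spice rack past it

### The job

Put the spice rack away: with one fingertip press down and keep down the blue pedal bar so that the red gate flap stays up, and meanwhile with the other fingertip push the yellow tab so that the rack slides along the white chute, past the gate, fully home against the end stop. Do not let the flap come down on the rack or its two spice jars, do not lift or tip the rack or jars, and leave everything else where it is. When the rack is home let the pedal come up, so that the gate shuts behind the rack.

Things in the scene. Friction and masses are not known exactly. Their poses are not given: they have to be found in the camera images.
- chute: White open-topped chute, fixed. Origin: on the counter, on the chute's centre line, in the plane of the gate. x = push direction, y = sideways to the pedal, z up. Floor top at z = 8 mm, from x = -250 to the end stop (face at x = +104, top z = 42); inside y = -30 to +30; side walls 6 mm thick, tops at z = 32 mm.
- gate_hinge (a joint): Gate angle, rad (tube, pedal and flap rock together): 0 shut, grows as the pedal goes down and the flap swings up towards the pedal side; stop at 1.35. From 0.95 the rack with jars passes freely under the flap; 1.05 to 1.2 is a good opening. A spring shuts it when let go: about 2 N on the bar starts it, 4 to 5 N holds it at 1.1.
- pedal (a point): Blue round bar 16 mm thick along the chute's x, from x = -258 to -32 mm (arms to the tube at -253, -37); this point is mid-bar on its centre line. Its centre circles the tube at 34 mm: chute's y = 81, z = 57 mm when shut (top z = 65), y = 88, top z = 33 at 1.0 rad, top z = 28 at 1.15. A fingertip at y = 86 lowered on it to 29 mm over the counter opens the gate well and can slide along it.
- gate: The moving gate; its red flap is 6 mm thick in the chute's x; origin on the hinge axis (chute's x = 0, y = 55, z = 35), a 10 mm tube from x = -260 to +16 between 44 mm posts; same axes as the chute when shut. Shut, it bars the chute at x = -3 to +3, y = -22 to +8, z = 18 to 45 mm, with an arm over the wall to the tube; the rack's tongue passes below it. The rack cannot push it open.
- rack: Aluminium spice rack, loose on the chute floor, about 0.28 kg: tray 90 mm long (x, the push direction), 54 wide, 30 high, two jar pockets; origin: centre of the tray's underside. A flat tongue 22 mm wide, 4 thick runs back to an upright yellow tab at x = -121 to -115, 44 wide, 50 high. Home, its origin is at the chute's x = +59 mm, the tray past the gate, the tab's rear face at -62.
- tab_back (a point): Centre of the rear face of the yellow push tab, 25 mm above the rack's underside (33 mm over the counter), the face to push in the chute's +x direction.
- jar_front: Orange spice jar, 32 mm across, 42 mm high, standing loose in the rack's front pocket; origin at the centre of its base.
- jar_rear: Green spice jar, the same, in the rear pocket.
- jug: Bystander: blue ceramic jug with a handle, 110 mm across, 170 mm high; origin under its centre.
- mug: Bystander: white mug, 80 mm across, 92 mm high; origin under its centre.
- salt: Bystander: white salt cellar, 38 mm across, 66 mm high, beside the chute on the side away from the pedal; origin under its centre.
- pepper: Bystander: amber pepper jar with a red cap, 40 mm across, 75 mm high, beside the far end of the chute; origin under its centre.
- spoon: Bystander: steel spoon, 160 mm, lying flat.
- brush: Bystander: red brush, 200 mm, lying flat.
Mind the look-alikes: they are no part of the job. Of the things like the rack, leave any that is purple or turquoise; of the rest the smaller one is meant.

How it is judged:
By the outcome, as a careful person would: the job done as asked, in the order asked, and still so for the second after the job is handed in, with the robot touching nothing.
It also fails if it takes over 43 s, if anything falls off the work surface, if the arm or the gripper's body presses on something with over 40 N, if the wrist force passes 120 N, or if a joint passes its speed limit or range.

### The arm

A 7-joint arm with a two-finger parallel gripper is mounted at the origin on the work surface. World frame = base frame: x ahead of the robot, y to its left, z up, the work surface at z = 0. Lengths are in m, angles in rad, forces in N, time in s.
With the tool pointing down it reaches from about 0.4 to 0.85 m from the base axis. Payload 10.4 kg.
Tool frame: the origin (TCP) lies midway between the tips of the shut fingers; the grasp point (between the pads) lies 19 mm behind it; z points along the fingers, y is the line along which they close (so a half turn about z gives the same grasp; the last joint's range is limited). The gripper opens to 87 mm and grips with 3 to 60 N. Pads are 19 mm wide; open, the fingers measure 117 mm over their backs; the gripper's body (75 mm by 190 mm) begins 51 mm behind the grasp point.
Start: joints at [-1.241, 0.332, -0.065, 1.46, 0.022, 1.35, -0.088], TCP at [0.216, 0.587, 0.223] pointing down, gripper open.
Joint ranges: [-2.6, 2.6], [-0.5, 2.12], [-1.47, 1.34], [0.16, 2.42], [-1.27, 4.41], [0.06, 2.06], [-2.6, 2.6]. Speed limits (rad/s): [2.22, 2.22, 2.79, 2.79, 3.14, 3.14, 3.14].

### API

Orientations are given as a unit quaternion [x, y, z, w].
In Python, from bench import r gives the robot as it stands.
- The arm moves only by the tool apply_moves, never from a script. Its argument "steps" is a list of rows, each a list of 7 numbers: the turn, a rotation vector about the tool's x, y, z in rad, then the shift along the tool's x, y, z in mm, then the opening, from -1 (shut) to 1 (fully open). In form: [[ax, ay, az, x, y, z, claw], ...]. A call has 1 to 20 rows; each row is the pose to reach, as a shift and turn from the pose commanded when the call began, along the tool's axes at that moment; what a row does not reach only later rows make up. A row lasts 1/12 s, in which the tool goes at most 41.7 mm and 7.16 degrees, less where a joint would pass 70% of its speed; a pose out of reach is approached as far as the arm can. A call with a gripper value outside its range is refused whole. The fingers move at their own pace and stop on an object; "force" is the grip in N (left out, the last holds). Time passes only in rows, so rows that repeat a pose let the fingers close. It gives the time, the measured TCP pose, the force, the opening and the grip force at its end, in the units of the state.
- r.read_state(): the state, without advancing time (a new reading comes with each control period).
- r.camera(name): name is "scene" or "top"; returns a dict with "pixels" (384x512x3 uint8, red, green, blue), "z_map" (384x512 float32, m along the optical axis (not along the pixel's ray), 0 where there is no reading), "fovy" (degrees; the focal length in pixels is half the picture's height over the tangent of half this angle, whatever the lens; pixels are square), "cx", "cy" (the principal point, pixels), "position" and "orientation" of the camera in the world. Camera axes: x right, y down, z forward; pixel columns grow to the right and rows downward; lengths in m; the calibration is good to about 2 mm. A picture is of the moment at which its call begins.
- r.close_job(): hands the job in; it is judged then, once.
The state is a dict: "time": time; "joint_positions": joint angles; "joint_vel": joint speeds; "joint_torque": joint torques, N m; "ee_pos": TCP position; "eef_rot": TCP orientation; "ft_force": force on the tool from outside, world axes, zero at the start; "torque": the same for the moment, N m; "width": finger opening in m; "grip_force": force on a finger pad.
Only numpy, scipy, OpenCV 4.12 (cv2) and the standard library are available. Lean on these libraries where they do the work, as an engineer would, in place of code of your own. Each camera call takes 0.05 s, during which the arm holds its last target. There are 200 camera calls.

## Working session

There is one attempt and no reset: what is moved stays moved. The work goes in short steps, Python scripts to look and compute and a tool call to move; the robot and the scene stay as the last step left them, time stands still between calls to the robot, and variables do not carry over. Pictures are saved under pics/ and viewed, at most 10 in all, crops included, and the job is handed in when it is done.

Besides the shell and the picture viewer there is one more tool, called after "Call:" as name(argument=value, ...) on one line, values as JSON. apply_moves: Moves the arm, as the interface text tells. Its arguments: {"type":"object","properties":{"steps":{"type":"array","items":{"type":"array","items":{"type":"number"}}},"force":{"type":"number"}},"required":["steps"]}

```bash
mkdir -p pics
cat > h.py <<'E'
import numpy as np, cv2
from scipy.spatial.transform import Rotation as R
from bench import r
def get(n):
    c=r.camera(n); return c
def pts(c):
    h,w=c['z_map'].shape; f=h/2/np.tan(np.radians(c['fovy'])/2)
    u,v=np.meshgrid(np.arange(w),np.arange(h)); z=c['z_map']
    p=np.stack([(u-c['cx'])/f*z,(v-c['cy'])/f*z,z],-1)
    return p@R.from_quat(c['orientation']).as_matrix().T+np.array(c['position'])
E
python3 - <<'E'
from h import *
for n in('top','scene'):
    c=get(n); cv2.imwrite(f'pics/{n}0.png',cv2.resize(c['pixels'][...,::-1],(800,600)))
    np.savez(n+'0.npz',**c); print(n,c['position'],c['orientation'],c['fovy'],c['cx'],c['cy'])
s=r.read_state(); print(s)
E
```

```text
top [0.32888407 0.04011086 1.17963239] [-0.70065041  0.70832883 -0.05284458  0.06757751] 52.92006433620705 262.38001912033513 187.89496343132896
scene [ 1.40325461 -0.41375881  0.80387846] [ 0.7704329   0.45897187 -0.23128174 -0.37720912] 46.373898889606096 258.46830499180487 198.4441890102567
{'time': 0.1, 'joint_positions': array([-1.24057725,  0.33278433, -0.06468336,  1.46082311,  0.02164491,
        1.34991739, -0.08847048]), 'joint_vel': array([ 3.68890991e-04, -4.99820147e-04, -5.90038374e-04, -2.40438664e-03,
        9.68984900e-04, -1.52104647e-04,  7.95205298e-05]), 'joint_torque': array([ 1.88000282e-03, -6.24542856e+01,  2.47677852e-02, -3.90712953e+01,
       -6.14209520e-02,  3.66078049e-02,  7.45612988e-05]), 'ee_pos': array([0.21587628, 0.58617685, 0.22186502]), 'eef_rot': array([ 1.75475194e-01,  9.84483659e-01, -6.15423873e-04, -5.63735298e-05]), 'ft_force': array([-0.46563767, -0.43722555,  0.15737157]), 'torque': array([ 0.01801271, -0.02621327,  0.01108371]), 'grip_force': 0.0, 'width': 0.0868470705317256}
```

View pics/top0.png

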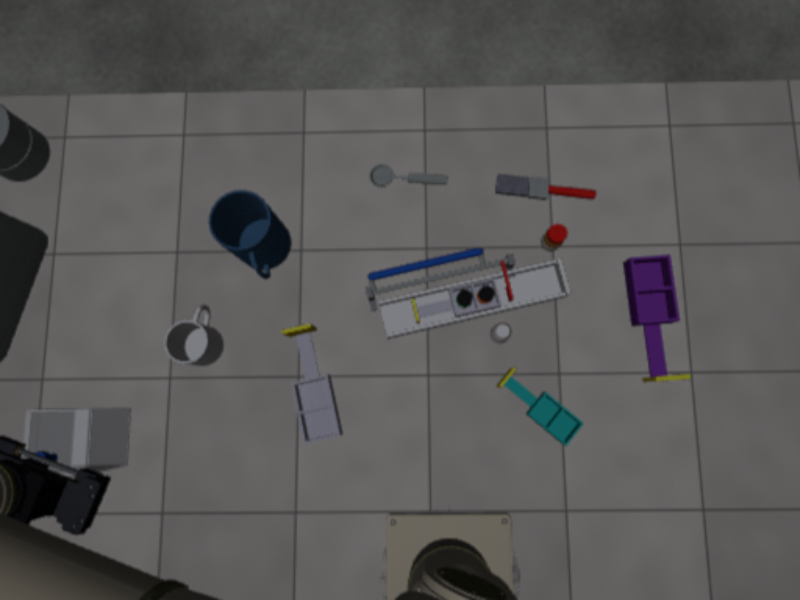

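View pics/scene0.png

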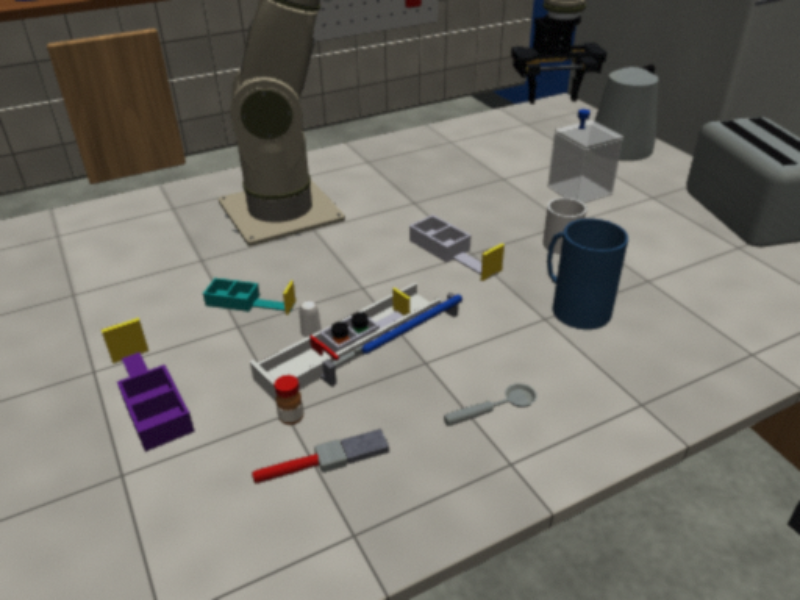

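The candidates in the top picture are grey-in-chute with jars (450,300), larger grey (315,385), turquoise (545,410) and purple (652,310). The one in the chute, with orange and green jars, is neither purple nor turquoise and is smaller than the other grey one, so it is the one meant. The bar is at (425,263), the flap at (507,281), the tab at (416,310), and the salt cellar at (502,332).

```bash
cat > m.py <<'E'
from h import *
def measure(c,v=True):
    P=pts(c); hsv=cv2.cvtColor(c['pixels'],cv2.COLOR_RGB2HSV).astype(int); H,S,V=hsv[...,0],hsv[...,1],hsv[...,2]
    roi=(abs(P[...,1]-0.03)<.3)&(P[...,0]>.35)&(P[...,0]<.65)
    out={}
    for n,m in dict(blue=(H>100)&(H<125)&(S>130)&roi&(P[...,1]<.2),yellow=(H>20)&(H<35)&(S>110)&roi,red=((H<6)|(H>174))&(S>150)&roi).items():
        k,l,st,ce=cv2.connectedComponentsWithStats(m.astype(np.uint8))
        for i in range(1,k):
            if st[i,4]<12: continue
            q=P[l==i]; q=q[np.isfinite(q).all(1)&(q[:,2]>0)]
            rect=cv2.minAreaRect(q[:,:2].astype(np.float32)*1000)
            out.setdefault(n,[]).append((ce[i],q))
            if v: print(n,ce[i].round(1),st[i,4],'mean',q.mean(0).round(4),'z',np.percentile(q[:,2],[5,50,95]).round(4),'rect',np.round(rect[0],1),np.round(rect[1],1),round(rect[2],1))
    return P,out
E
python3 - <<'E'
from m import *
for n in('top','scene'):
    c=dict(np.load(n+'0.npz')); print(n); P,o=measure(c)
    if n=='top':
        im=c['pixels'][145:225,225:375,::-1]; cv2.imwrite('pics/crop0.png',cv2.resize(im,(800,427),interpolation=cv2.INTER_CUBIC))
        hsv=cv2.cvtColor(c['pixels'],cv2.COLOR_RGB2HSV)
        m=((P[...,2]>.020)&(P[...,2]<.045)&(hsv[...,1]<40)&(hsv[...,2]>120)).astype(np.uint8)
        m[:, :235]=0;m[:,370:]=0;m[:160]=0;m[220:]=0
        # wall tops
        q=P[m>0]; print(len(q), cv2.minAreaRect(q[:,:2].astype(np.float32)*1000))
E
```

```text
top
blue [272.4 168.4] 316 mean [0.5796 0.0322 0.0632] z [0.0576 0.0633 0.0674] rect [579.9  33.5] [ 13.1 219.4] 12.3
yellow [265.4 198.2] 27 mean [0.4916 0.054  0.0557] z [0.0455 0.057  0.0605] rect [492.8  54.2] [41.1  4.8] 12.6
yellow [190.7 210.9] 92 mean [0.4575 0.2754 0.0487] z [0.0156 0.0563 0.067 ] rect [458.8 276.4] [ 6.7 57.2] 13.5
yellow [323.8 240.8] 39 mean [ 0.3659 -0.114   0.0443] z [0.0219 0.0488 0.0519] rect [ 365.6 -114.7] [ 5.6 40.6] 49.0
red [356.1 149.3] 118 mean [ 0.6313 -0.2147  0.074 ] z [0.0658 0.075  0.0784] rect [ 632.3 -215.9] [31.5 33.8] 8.1
red [324.  179.2] 46 mean [ 0.5484 -0.1214  0.045 ] z [0.0351 0.0455 0.0498] rect [ 549.1 -121.9] [75.7  6.1] 11.6
295 ((519.4153442382812, -59.989410400390625), (70.16692352294922, 358.0237121582031), 12.589330673217773)
scene
blue [262.6 206.9] 352 mean [0.5841 0.0299 0.0621] z [0.0564 0.063  0.0665] rect [570.3  30.7] [ 42.  216.4] 13.0
yellow [314.7 166.8] 222 mean [0.462  0.2776 0.0386] z [0.0092 0.0395 0.0643] rect [434.4 300.4] [ 37.1 121.8] 51.2
yellow [184.7 189.7] 99 mean [ 0.3703 -0.1139  0.0314] z [0.0075 0.0331 0.0512] rect [ 367.1 -112.6] [ 7.9 43.2] 47.7
yellow [256.2 192.6] 136 mean [0.4934 0.0567 0.0395] z [0.018  0.0392 0.0591] rect [479.6  63.4] [29.1 71.9] 61.9
red [205.6 221.7] 86 mean [ 0.5443 -0.1205  0.0417] z [0.0267 0.045  0.0488] rect [ 543.  -112.3] [91.7 25.1] 9.3
red [182.8 246.4] 152 mean [ 0.6373 -0.2146  0.0735] z [0.0643 0.0745 0.0773] rect [ 635.6 -213.4] [33.6 32.2] 66.3
```

View pics/crop0.png

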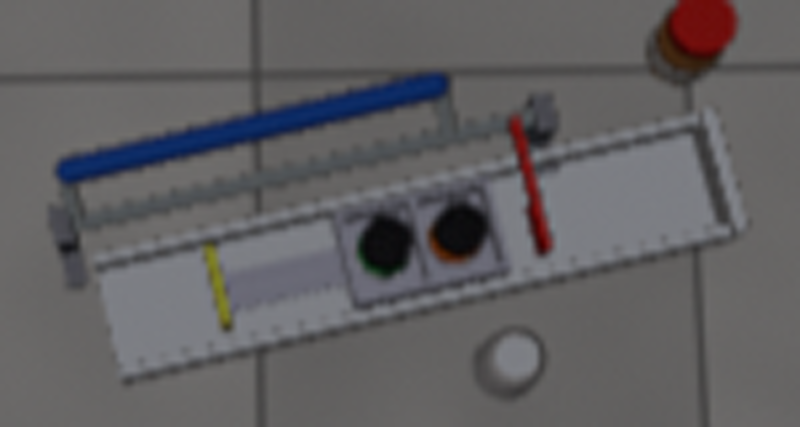

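The crop confirms it: the grey rack in the chute, with the green and orange jars behind the shut red flap. The tab is at crop (218,288) and the bar at (255,125).

From bar, flap and walls: yaw is 12.45°, and the chute origin is about (0.533, -0.1255). The tab top gives y of about 0, which is consistent. Next I work out the approach.

```bash
cat > g.py <<'E'
from h import *
a=np.radians(12.45); O=np.array([.533,-.1255]); ex=np.array([np.sin(a),-np.cos(a)]); ey=np.array([np.cos(a),np.sin(a)])
def c2w(x,y,z): return np.r_[O+(x*ex+y*ey)/1000,z/1000]
def w2c(p): d=np.asarray(p)[...,:2]-O; return np.stack([d@ex*1000,d@ey*1000,np.asarray(p)[...,2]*1000],-1)
RT=R.from_matrix(np.array([[*(-ex),0],[*ey,0],[0,0,-1]]).T)
def st():
    s=r.read_state(); f=s['ft_force']; Rc=R.from_quat(s['eef_rot'])
    print('t',round(s['time'],2),'chute',w2c(s['ee_pos']).round(1),'F chute',np.r_[f[:2]@ex,f[:2]@ey,f[2]].round(2),'w',round(s['width'],4),'roterr',(Rc.inv()*RT).as_rotvec().round(4)); return s
def go(x,y,z):
    s=st(); Rc=R.from_quat(s['eef_rot']); print('turn',(Rc.inv()*RT).as_rotvec().round(4),'shift',(Rc.inv().apply(c2w(x,y,z)-s['ee_pos'])*1000).round(1))
E
python3 -c "
from g import *
for n in('top','scene'):
    from m import measure
    P,o=measure(dict(np.load(n+'0.npz')),False)
    for k in o:
        for ce,q in o[k]:
            w=w2c(q)
            if abs(w[:,1].mean())<100: print(n,k,w.mean(0).round(1),np.percentile(w,[3,97],axis=0).round(1).tolist())
go(-207,43,160)"
```

```text
top blue [-143.9   79.5   63.2] [[-247.4, 74.3, 57.3], [-43.0, 85.7, 67.8]]
top yellow [-184.2   -1.7   55.7] [[-186.5, -20.2, 43.3], [-181.8, 18.1, 60.6]]
top yellow [-407.7   12.7   48.7] [[-434.0, 11.0, 12.8], [-381.5, 16.7, 67.4]]
top red [108.3  76.8  74. ] [[93.4, 62.2, 63.8], [124.4, 91.3, 79.4]]
top red [-0.7 15.9 45. ] [[-2.9, -18.2, 34.4], [2.2, 51.1, 49.9]]
scene blue [-140.8   83.4   62.1] [[-244.5, 54.6, 41.6], [-41.7, 89.9, 66.9]]
scene yellow [-409.    17.6   38.6] [[-437.3, 12.5, 8.0], [-383.2, 21.6, 64.9]]
scene yellow [-186.5    0.6   39.5] [[-189.7, -23.8, 15.6], [-182.8, 22.5, 59.3]]
scene red [-2.5 12.1 41.7] [[-7.6, -18.1, 25.8], [0.6, 53.9, 49.4]]
scene red [109.5  82.7  73.5] [[93.3, 66.4, 63.6], [123.9, 95.7, 77.5]]
t 0.1 chute [-763.3 -156.2  221.9] F chute [ 0.33 -0.55  0.16] w 0.0868 roterr [-1.1000e-03  7.0000e-04  1.0007e+00]
turn [-1.1000e-03  7.0000e-04  1.0007e+00] shift [-468.  -360.7   62.4]
```

Call:
apply_moves(steps=[[0,0,1.0,-468,-361,0,0.66],[0,0,1.0,-468,-361,0,0.66],[0,0,1.0,-468,-361,0,0.66],[0,0,1.0,-468,-361,0,0.66],[0,0,1.0,-468,-361,0,0.66],[0,0,1.0,-468,-361,0,0.66],[0,0,1.0,-468,-361,0,0.66],[0,0,1.0,-468,-361,0,0.66],[0,0,1.0,-468,-361,0,0.66],[0,0,1.0,-468,-361,0,0.66],[0,0,1.0,-468,-361,0,0.66],[0,0,1.0,-468,-361,0,0.66],[0,0,1.0,-468,-361,0,0.66],[0,0,1.0,-468,-361,0,0.66],[0,0,1.0,-468,-361,30,0.66],[0,0,1.0,-468,-361,62,0.66],[0,0,1.0,-468,-361,62,0.66],[0,0,1.0,-468,-361,62,0.66],[0,0,1.0,-468,-361,62,0.66],[0,0,1.0,-468,-361,62,0.66]])

```text
time: 1.77
ee_pos: [0.5312, 0.087, 0.1625]
eef_rot: [0.626, 0.78, 0.001, 0.001]
ft_force: [-0.3, 0.4, 0.6]
width: 0.0722
grip_force: 0.0
```

Run:
```python
from g import *
go(-207,43,75)
c=get('scene'); cv2.imwrite('pics/s1.png',cv2.resize(c['pixels'][80:280,130:400,::-1],(800,593),interpolation=cv2.INTER_CUBIC))
```

```text
t 1.77 chute [-207.9   44.   162.5] F chute [-0.47 -0.17  0.61] w 0.0722 roterr [ 0.0025 -0.0006  0.002 ]
turn [ 0.0025 -0.0006  0.002 ] shift [-0.9 -1.2 87.5]
```

View pics/s1.png

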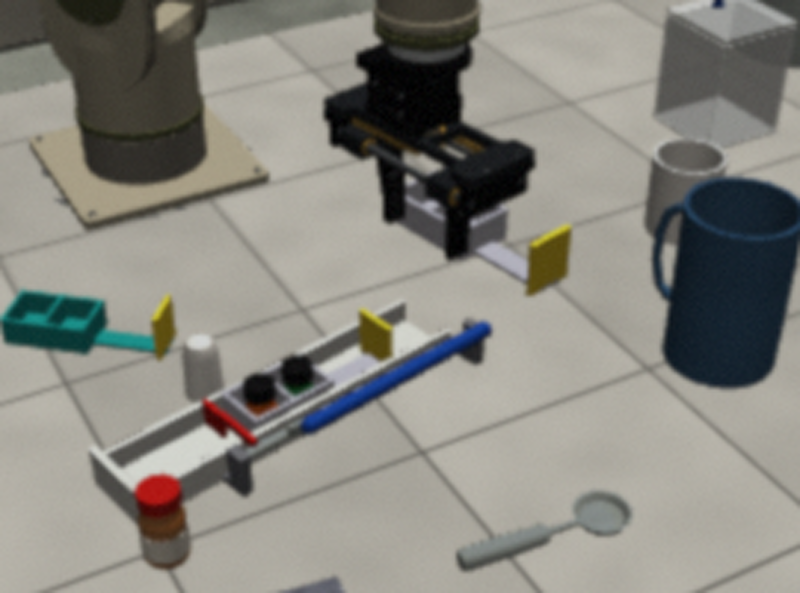

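The picture shows both fingers, at (390,190) and (455,225), hanging above the rear end of the chute, with nothing disturbed. Next I go down to just above the bar.

Call:
apply_moves(steps=[[0.002,0,0.002,-1,-1,30,0.66],[0.002,0,0.002,-1,-1,60,0.66],[0.002,0,0.002,-1,-1,80,0.66],[0.002,0,0.002,-1,-1,88,0.66],[0.002,0,0.002,-1,-1,88,0.66],[0.002,0,0.002,-1,-1,88,0.66]])

```text
time: 2.32
ee_pos: [0.5304, 0.0852, 0.0738]
eef_rot: [0.627, 0.779, -0.0, -0.0]
ft_force: [0.5, 0.2, 0.4]
width: 0.0722
grip_force: 0.0
```

Run:
```python
from g import *
go(-207,43,29)
c=get('scene'); P=pts(c); w=w2c(P); V=c['pixels'].max(-1)
m=(V<60)&(w[...,2]>70)&(w[...,2]<115)&(abs(w[...,0]+207)<40)&(abs(w[...,1]-43)<90)
for lo,hi in((-60,43),(43,140)):
    q=w[m&(w[...,1]>lo)&(w[...,1]<hi)]; print(len(q),np.percentile(q,[3,50,97],axis=0).round(1).tolist())
cv2.imwrite('pics/s2.png',cv2.resize(c['pixels'][120:260,170:360,::-1],(800,590),interpolation=cv2.INTER_CUBIC))
```

```text
t 2.32 chute [-206.3   42.9   73.8] F chute [-0.05  0.5   0.35] w 0.0722 roterr [-0.0006 -0.0001 -0.0009]
turn [-0.0006 -0.0001 -0.0009] shift [ 0.7  0.1 44.8]
73 [[-214.4, 1.1, 79.2], [-203.5, 6.3, 95.1], [-196.7, 9.0, 113.5]]
64 [[-217.7, 82.4, 78.6], [-203.3, 88.9, 90.7], [-195.7, 92.8, 111.8]]
```

View pics/s2.png

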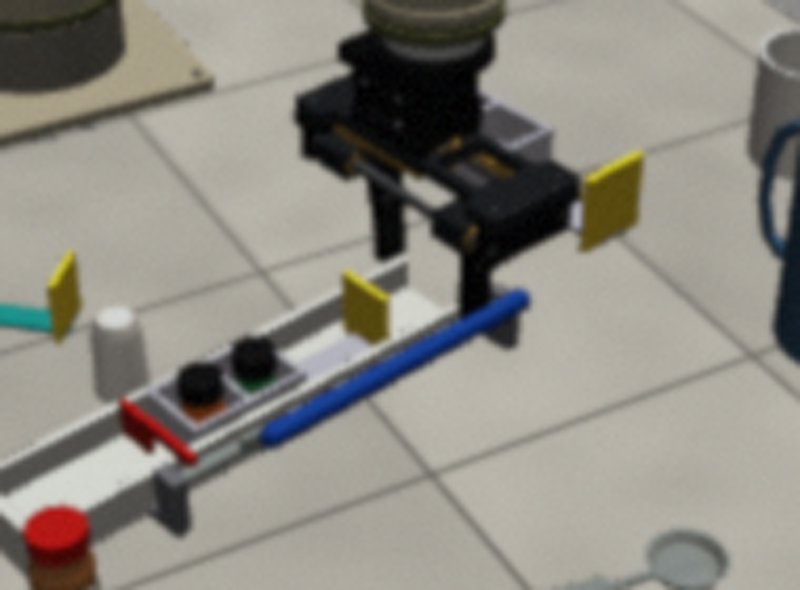

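The picture shows finger A just above the bar at (475,300) and finger B behind the tab, inside the chute line, at (388,250). Depth puts the fingers at y of about 0 and 86, as planned. Now I press down.

Call:
apply_moves(steps=[[0,0,0,0,0,6,0.66],[0,0,0,0,0,12,0.66],[0,0,0,0,0,18,0.66],[0,0,0,0,0,24,0.66],[0,0,0,0,0,30,0.66],[0,0,0,0,0,36,0.66],[0,0,0,0,0,41,0.66],[0,0,0,0,0,45,0.66],[0,0,0,0,0,45,0.66],[0,0,0,0,0,45,0.66],[0,0,0,0,0,45,0.66]])

```text
time: 3.28
ee_pos: [0.5294, 0.0849, 0.0276]
eef_rot: [0.627, 0.779, -0.001, -0.001]
ft_force: [0.8, 1.4, 3.3]
width: 0.0723
grip_force: 1.9
```

Run:
```python
from g import *
go(-196,43,29)
from m import measure
c=get('scene'); P,o=measure(c,False)
for k in o:
    for ce,q in o[k]:
        w=w2c(q)
        if abs(w[:,1].mean())<100: print(k,w.mean(0).round(1),np.percentile(w,[3,97],axis=0).round(1).tolist())
cv2.imwrite('pics/s3.png',cv2.resize(c['pixels'][120:260,170:360,::-1],(800,590),interpolation=cv2.INTER_CUBIC))
```

```text
t 3.28 chute [-206.2   41.9   27.6] F chute [-1.18  1.05  3.32] w 0.0723 roterr [-0.0022 -0.0002 -0.0013]
turn [-0.0022 -0.0002 -0.0013] shift [-10.2   1.2  -1.4]
blue [-143.4   89.    25.9] [[-248.7, 82.8, 21.2], [-42.5, 93.9, 30.5]]
yellow [-160.2   23.6  390.7] [[-161.8, 13.3, 382.5], [-158.2, 34.3, 397.4]]
yellow [-409.1   17.7   38.5] [[-437.0, 13.3, 7.7], [-383.7, 21.2, 64.9]]
yellow [-187.1    1.9   40.8] [[-204.2, -20.0, 16.1], [-183.2, 22.6, 59.2]]
red [-4.8 38.8 79.9] [[-35.2, 1.7, 44.9], [0.6, 61.7, 107.7]]
red [109.7  83.5  73.2] [[93.3, 67.3, 62.8], [124.5, 95.8, 77.6]]
```

View pics/s3.png

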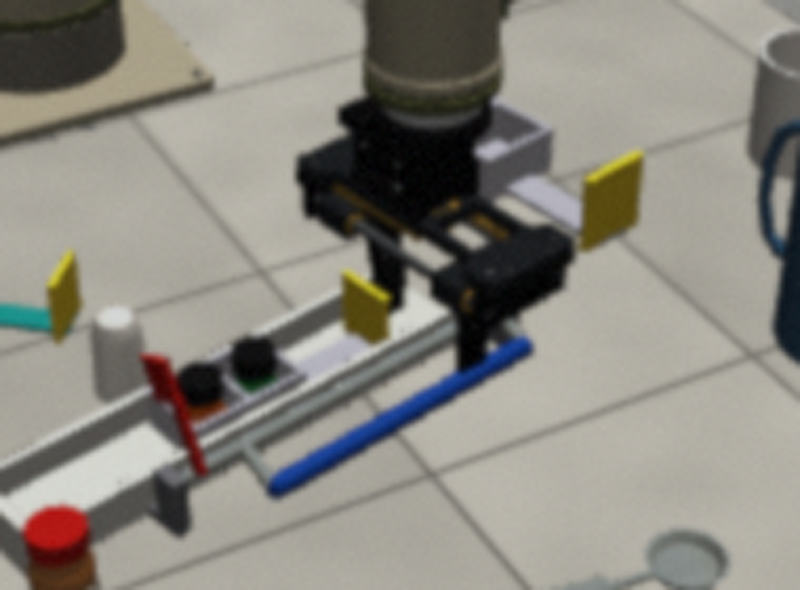

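The picture shows the flap standing up at (175,410), the bar down and finger A on it at (470,355). The flap top at 108 mm means an angle of about 1.1. Now I push gently.

Call:
apply_moves(steps=[[0,0,0,-2,1,0,0.66],[0,0,0,-4,1,0,0.66],[0,0,0,-6,1,0,0.66],[0,0,0,-8,1,0,0.66],[0,0,0,-10,1,0,0.66],[0,0,0,-12,1,0,0.66],[0,0,0,-14,1,0,0.66],[0,0,0,-17,1,0,0.66],[0,0,0,-20,1,0,0.66],[0,0,0,-23,1,0,0.66],[0,0,0,-26,1,0,0.66],[0,0,0,-29,1,0,0.66],[0,0,0,-32,1,0,0.66],[0,0,0,-35,1,0,0.66],[0,0,0,-38,1,0,0.66],[0,0,0,-41,1,0,0.66],[0,0,0,-44,1,0,0.66],[0,0,0,-46,1,0,0.66],[0,0,0,-48,1,0,0.66],[0,0,0,-50,1,0,0.66]])

```text
time: 5.0
ee_pos: [0.5409, 0.0371, 0.0275]
eef_rot: [0.627, 0.779, -0.0, -0.001]
ft_force: [-1.6, 7.1, 4.8]
width: 0.0725
grip_force: 3.8
```

```bash
cat > look.py <<'E'
from g import *
from m import measure
go(-72,43,28)
import sys
for n in sys.argv[2:]:
    c=get(n); P,o=measure(c,False)
    for k in o:
        for ce,q in o[k]:
            w=w2c(q)
            if abs(w[:,1].mean())<60 and -220<w[:,0].mean()<50 or k=='blue': print(n,k,w.mean(0).round(1),np.percentile(w,[3,97],axis=0).round(1).tolist())
    y0,x0=(120,150) if n=='scene' else (125,220)
    cv2.imwrite(f'pics/{sys.argv[1]}{n}.png',cv2.resize(c['pixels'][y0:y0+140,x0:x0+190,::-1],(800,590),interpolation=cv2.INTER_CUBIC))
E
python3 look.py p scene
```

```text
t 5.0 chute [-157.1   42.8   27.5] F chute [-7.27  0.    4.76] w 0.0725 roterr [-0.0024 -0.0015 -0.0007]
turn [-0.0024 -0.0015 -0.0007] shift [-85.1   0.3  -0.6]
scene blue [-142.3   88.8   25.7] [[-250.4, 83.0, 20.8], [-42.9, 93.9, 31.4]]
scene yellow [-143.5    2.5   42.7] [[-157.4, -17.3, 18.9], [-139.9, 22.1, 60.3]]
scene red [-4.4 38.3 79.3] [[-33.3, 4.3, 45.4], [0.0, 62.2, 107.3]]
```

View pics/pscene.png

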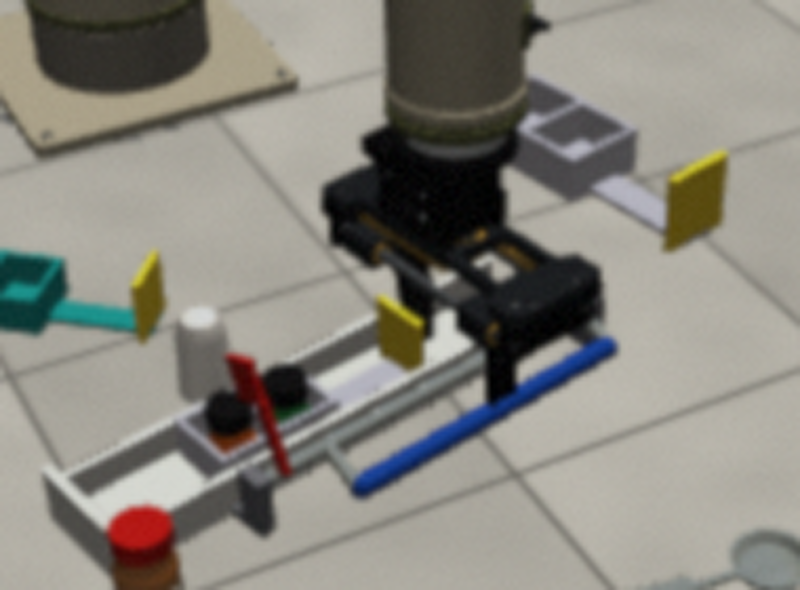

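The picture shows the rack passing under the raised flap at (258,410) with the jars upright, and the tab at (400,330) with finger B behind it. The push force is 7 N. I carry on.

Call:
apply_moves(steps=[[0,0,0,-3,0,0,0.66],[0,0,0,-7,0,0,0.66],[0,0,0,-11,0,0,0.66],[0,0,0,-15,0,0,0.66],[0,0,0,-19,0,0,0.66],[0,0,0,-23,0,0,0.66],[0,0,0,-27,0,0,0.66],[0,0,0,-31,0,0,0.66],[0,0,0,-35,0,0,0.66],[0,0,0,-39,0,0,0.66],[0,0,0,-43,0,0,0.66],[0,0,0,-47,0,0,0.66],[0,0,0,-51,0,0,0.66],[0,0,0,-55,0,0,0.66],[0,0,0,-59,0,0,0.66],[0,0,0,-63,0,0,0.66],[0,0,0,-67,0,0,0.66],[0,0,0,-71,0,0,0.66],[0,0,0,-74,0,0,0.66],[0,0,0,-76,0,0,0.66]])

```text
time: 6.72
ee_pos: [0.5572, -0.0372, 0.0275]
eef_rot: [0.627, 0.779, -0.0, -0.001]
ft_force: [-3.3, 8.0, 6.8]
width: 0.0719
grip_force: 4.3
```

```bash
python3 look.py q scene
```

```text
t 6.72 chute [-81.   42.7  27.5] F chute [-8.56 -1.45  6.81] w 0.0719 roterr [-0.0026 -0.0017 -0.001 ]
turn [-0.0026 -0.0017 -0.001 ] shift [-9.   0.3 -0.5]
scene blue [-139.9   88.7   25.5] [[-248.6, 82.6, 20.2], [-43.2, 93.1, 31.6]]
scene yellow [-67.6   2.5  42.6] [[-81.7, -18.9, 19.3], [-63.5, 21.8, 60.3]]
scene red [-1.7 41.7 82.6] [[-5.4, 18.6, 43.3], [0.5, 64.4, 108.0]]
```

Call:
apply_moves(steps=[[0,0,0,-1.5,0,0,0.66],[0,0,0,-3,0,0,0.66],[0,0,0,-4.5,0,0,0.66],[0,0,0,-6,0,0,0.66],[0,0,0,-7,0,0,0.66],[0,0,0,-8,0,0,0.66]])

```text
time: 7.27
ee_pos: [0.5585, -0.0429, 0.0275]
eef_rot: [0.626, 0.78, 0.0, -0.003]
ft_force: [-5.4, 15.3, 10.3]
width: 0.0722
grip_force: 9.2
```

Call:
apply_moves(steps=[[0,0,0,-0.5,0,0,0.66],[0,0,0,-1,0,0,0.66],[0,0,0,-1.5,0,0,0.66]])

```text
time: 7.52
ee_pos: [0.5585, -0.043, 0.0275]
eef_rot: [0.626, 0.78, 0.0, -0.004]
ft_force: [-7.4, 18.3, 12.1]
width: 0.0724
grip_force: 11.3
```

It stopped about 3 mm short of the expected position, so I check whether this is the end stop or a jam.

```bash
python3 look.py e scene top
python3 - <<'E'
from g import *
c=get('top'); w=w2c(pts(c)); px=c['pixels']; 
for y in(-22,-10,-2): # profile along chute
    m=(abs(w[...,1]-y)<1.5)&(w[...,0]>0)&(w[...,0]<118)&(w[...,2]<80)
    q=np.c_[w[m],px[m].mean(-1)]; q=q[q[:,0].argsort()]; print(y,[(round(a),round(z),round(v)) for a,_,z,v in q if a>85 or a<25])
E
```

```text
t 7.52 chute [-75.1  42.7  27.5] F chute [-19.43  -3.27  12.12] w 0.0724 roterr [-0.0037 -0.0061  0.0004]
turn [-0.0037 -0.0061  0.0004] shift [-3.1  0.3 -0.6]
scene blue [-140.1   88.8   25.5] [[-248.6, 82.5, 20.2], [-42.2, 94.3, 30.6]]
scene yellow [-62.    2.6  42.5] [[-75.1, -19.4, 17.3], [-58.2, 22.0, 61.0]]
scene red [-1.7 41.4 83.1] [[-5.2, 20.7, 42.1], [0.9, 63.1, 108.0]]
top blue [-179.5   83.4   25.4] [[-247.1, 77.9, 20.3], [-113.7, 88.9, 29.9]]
-22 [(15, 23, 69), (15, 17, 64), (15, 37, 96), (21, 38, 115), (25, 34, 115), (90, 34, 113), (91, 43, 110), (95, 39, 100), (99, 34, 91), (99, 35, 87), (101, 41, 106), (105, 37, 99), (107, 42, 132), (110, 40, 130)]
-10 [(14, 42, 91), (88, 29, 55), (88, 55, 48), (92, 8, 97), (95, 13, 100), (98, 13, 110), (100, 29, 69), (100, 15, 79), (101, 41, 106), (104, 40, 100), (106, 42, 132), (111, 40, 127)]
-2 [(18, 36, 84), (23, 26, 51), (23, 19, 79), (87, 56, 13), (91, 53, 16), (91, 53, 18), (94, 55, 51), (100, 30, 48), (100, 26, 50), (102, 34, 90), (106, 41, 130), (109, 43, 131)]
```

View pics/etop.png

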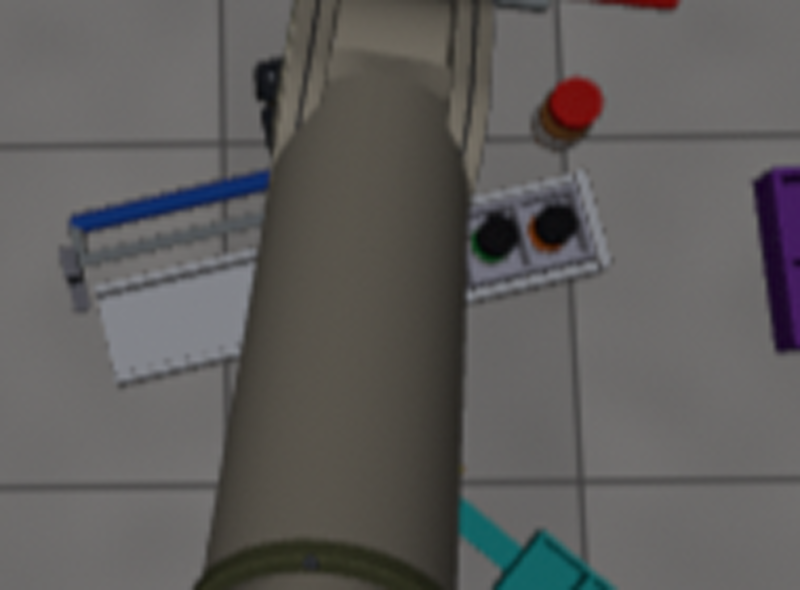

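View pics/escene.png

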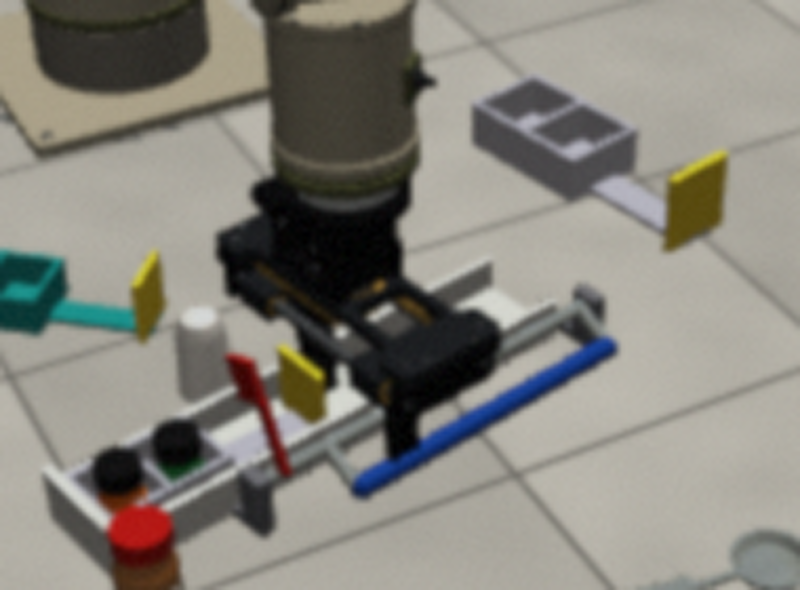

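The top picture shows the tray's front edge at (585,220) flush against the end stop, with the jars upright. In the scene picture the flap is still up at (258,410). I push slightly more to check that it is hard against the stop.

Call:
apply_moves(steps=[[0,0,0,-1,0,0,0.66],[0,0,0,-2,0,0,0.66],[0,0,0,-3,0,0,0.66],[0,0,0,-3,0,0,0.66]])

```text
time: 8.0
ee_pos: [0.5585, -0.043, 0.0274]
eef_rot: [0.626, 0.78, 0.001, -0.005]
ft_force: [-11.1, 26.4, 16.1]
width: 0.0723
grip_force: 16.1
```

It is hard against the stop: no travel at 29 N. I back off while still holding the pedal.

Call:
apply_moves(steps=[[0,0,0,2,0,0,0.66],[0,0,0,5,0,0,0.66],[0,0,0,8,0,0,0.66],[0,0,0,11,0,0,0.66],[0,0,0,15,0,0,0.66],[0,0,0,19,0,0,0.66],[0,0,0,19,0,0,0.66],[0,0,0,19,0,0,0.66]])

```text
time: 8.67
ee_pos: [0.556, -0.0315, 0.0275]
eef_rot: [0.627, 0.779, -0.001, -0.001]
ft_force: [-0.3, -1.5, 4.7]
width: 0.0726
grip_force: 2.3
```

```bash
python3 look.py f scene
```

```text
t 8.67 chute [-86.8  42.7  27.5] F chute [ 1.44 -0.58  4.71] w 0.0726 roterr [-0.0023 -0.0002 -0.0011]
turn [-0.0023 -0.0002 -0.0011] shift [-14.8   0.3  -0.5]
scene blue [-139.5   88.8   25.5] [[-248.8, 83.2, 20.8], [-43.1, 93.4, 32.0]]
scene yellow [-62.5   1.7  40.6] [[-80.3, -27.7, 17.6], [-58.1, 22.3, 59.2]]
scene red [-1.9 41.1 83.1] [[-5.6, 19.9, 45.0], [0.3, 65.2, 108.5]]
```

Call:
apply_moves(steps=[[0,0,0,0,0,-3,0.66],[0,0,0,0,0,-6,0.66],[0,0,0,0,0,-9,0.66],[0,0,0,0,0,-12,0.66],[0,0,0,0,0,-15,0.66],[0,0,0,0,0,-18,0.66],[0,0,0,0,0,-21,0.66],[0,0,0,0,0,-24,0.66],[0,0,0,0,0,-27,0.66],[0,0,0,0,0,-30,0.66],[0,0,0,0,0,-33,0.66],[0,0,0,0,0,-37,0.66],[0,0,0,0,0,-45,0.66],[0,0,0,0,0,-60,0.66],[0,0,0,0,0,-80,0.66],[0,0,0,0,0,-105,0.66],[0,0,0,0,0,-130,0.66],[0,0,0,0,0,-150,0.66],[0,0,0,0,0,-160,0.66],[0,0,0,0,0,-160,0.66]])

```text
time: 10.38
ee_pos: [0.5577, -0.0316, 0.19]
eef_rot: [0.627, 0.779, 0.001, 0.001]
ft_force: [0.2, -0.5, -0.3]
width: 0.0725
grip_force: 0.0
```

```bash
python3 look.py z scene
```

```text
t 10.38 chute [-86.4  44.4 190. ] F chute [ 0.56  0.04 -0.35] w 0.0725 roterr [ 0.0022  0.0001 -0.0014]
turn [ 0.0022  0.0001 -0.0014] shift [-14.3  -1.7 162. ]
scene blue [-141.2   83.5   62.3] [[-245.3, 75.3, 54.3], [-41.3, 89.9, 67.1]]
scene yellow [-61.9   0.5  39.8] [[-87.8, -30.3, 16.2], [-57.9, 22.8, 59.9]]
scene red [-2.  11.  41.5] [[-5.9, -17.5, 26.3], [0.4, 53.9, 49.7]]
```

View pics/zscene.png

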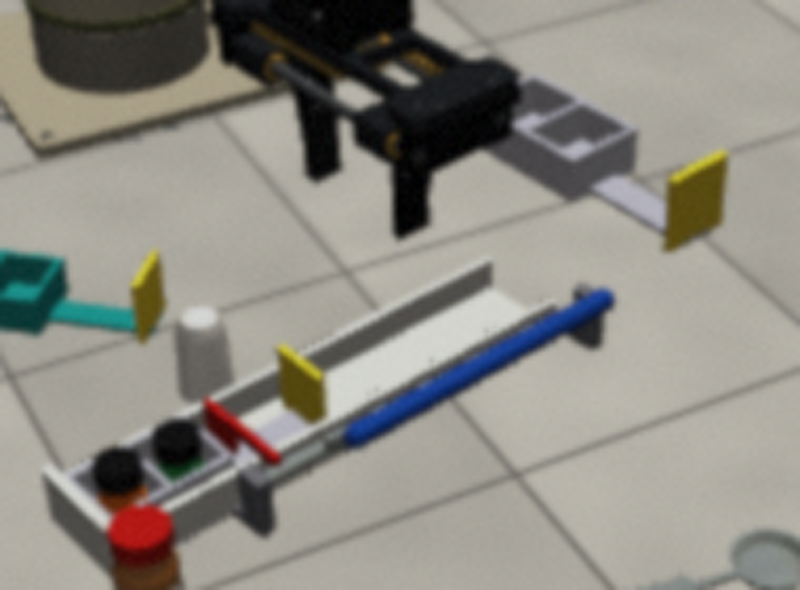

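The picture shows the gate shut at (240,430) behind the tray, the rack at the stop, the jars upright and the fingers clear. The tab has travelled 124.6 mm, about 0.5 mm from the predicted home and within the calibration error.

```bash
python3 -c "
from bench import r
print(r.close_job())"
```

```text
the job is handed in; nothing more can be done
None
```

The job is handed in: the rack is home against the end stop with both jars upright, the gate is shut behind it, and the robot is touching nothing; about 10.4 s of the 43 s were used.

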